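Set up the drill-bit sharpener

TASK

Get the drill-bit sharpener ready: first turn its black angle collar until the white pointer clicks in at the red mark, then take the drill bit that stands on the red mat and put it, tip down, fully home in the hole of the sharpener that matches its diameter. Let go of it there, leave the other two bits in their stands, and do not knock the other things on the bench about.

Things in the scene. Friction and masses are not known exactly. Their poses are not given: they have to be found in the camera images.
- sharpener: fixed bench drill-bit sharpener: blue box 130 (x) x 275 (y) mm, on it an aluminium hole block (60 x 165, centred 50 mm to -y) and, at the +y end, a grey deck with the angle collar; tops of both 90 mm above the bench. Origin: centre of underside. Five blind holes along y, 30 mm apart, for 6, 9, 12, 15, 18 mm bits, smallest at the -y end, largest next to the collar
- hole_9 (a point): centre of the mouth of the sharpener's vertical hole for the 9 mm bit, level with the block's top, 90 mm above the bench; the hole is 10.5 mm wide, 35 mm deep, flat-bottomed, with a 2 mm chamfer at the mouth
- hole_12 (a point): centre of the mouth of the sharpener's vertical hole for the 12 mm bit, level with the block's top, 90 mm above the bench; the hole is 13.5 mm wide, 35 mm deep, flat-bottomed, with a 2 mm chamfer at the mouth
- hole_15 (a point): centre of the mouth of the sharpener's vertical hole for the 15 mm bit, level with the block's top, 90 mm above the bench; the hole is 16.5 mm wide, 35 mm deep, flat-bottomed, with a 2 mm chamfer at the mouth
- collar (a joint): angle of the sharpener's black collar ring (rad), growing counter-clockwise seen from above. It clicks into four positions, 0, 0.50, 1.00 and 1.50, each with a mark on the deck: the one at 1.00 is red, the others yellow. Ends of travel -0.05 and 1.55. Turning takes about 0.15 N m; let go near a click it pulls itself in
- collar_grip (a point): on the collar's vertical axis, 118 mm above the bench, a good height to grip. The knurled ring is 54 mm in diameter from 96 to 131 mm above the bench, with a 72 mm flange below it from 92 to 96 mm; it turns round a fixed 36 mm steel barrel that ends 141 mm above the bench
- pointer (a point): outer end of the collar's white pointer line, on the flange, 36 mm from the axis, 97 mm above the bench; turns with the collar and points at the coloured marks on the deck (40 to 52 mm from the axis, on the sharpener's +y side)
- red_mat: flat red mat, 110 x 110 x 3 mm, fixed; origin: centre of its underside. The bit to be sharpened stands in a wooden stand within 15 mm of its middle; the other two stand on a cork mat elsewhere
- stand_9: dark wooden block, 46 x 46 x 50 mm, fixed; a vertical hole in the middle of its top, 11 mm wide, 36 mm deep (floor 17 mm above the bench), holds the 9 mm bit. Origin: centre of its underside, 3 mm above the bench. Which stand is on the red mat varies
- bit_9: steel drill bit, 9 mm in diameter, 110 mm long, standing tip down in its stand with 74 mm showing (top 127 mm above the bench); smooth shank above 62 mm from the tip. Origin: centre of the tip end, a blunt rounded nose with a small flat; z runs up the bit to the shank end. About 46 g
- stand_12: dark wooden block, 46 x 46 x 50 mm, fixed; a vertical hole in the middle of its top, 14 mm wide, 36 mm deep (floor 17 mm above the bench), holds the 12 mm bit. Origin: centre of its underside, 3 mm above the bench. Which stand is on the red mat varies
- bit_12: steel drill bit, 12 mm in diameter, 110 mm long, standing tip down in its stand with 74 mm showing (top 127 mm above the bench); smooth shank above 62 mm from the tip. Origin: centre of the tip end, a blunt rounded nose with a small flat; z runs up the bit to the shank end. About 82 g
- stand_15: dark wooden block, 46 x 46 x 50 mm, fixed; a vertical hole in the middle of its top, 17 mm wide, 36 mm deep (floor 17 mm above the bench), holds the 15 mm bit. Origin: centre of its underside, 3 mm above the bench. Which stand is on the red mat varies
- bit_15: steel drill bit, 15 mm in diameter, 110 mm long, standing tip down in its stand with 74 mm showing (top 127 mm above the bench); smooth shank above 62 mm from the tip. Origin: centre of the tip end, a blunt rounded nose with a small flat; z runs up the bit to the shank end. About 129 g
- tape_roll: bystander, loose: roll of tan masking tape lying flat, 56 mm across, 24 mm high; origin: centre of its underside
- screw_jar: bystander, loose: clear jar with a yellow cap, 64 mm across, 90 mm high; origin: centre of its underside
- offcut: bystander, loose: plywood offcut, 90 x 50 x 22 mm, lying flat; origin: centre of its underside
- screwdriver: bystander, loose: screwdriver with an orange handle, lying on the bench; 200 mm long; origin under its middle, x towards the tip
- hammer: bystander, loose: hammer with a wooden handle, lying on the bench; 260 mm long; origin under its middle, x towards the head
Mind the look-alikes: they are no part of the job. What is shaped like the bit_15 but green is not meant. Leave any yellow look-alike of the stand_12 alone.

How it is judged:
On the way, in this order (a step that is already met when the one before it is completed fails the run):
1. the collar is set to the red mark (value of joint collar between 0.9 and 1.1 rad), for 0.3 s.
2. the bit from the red mat is fully home in its own hole (((horizontal distance between stand_9 and red_mat below 0.03 m and horizontal distance between bit_9 and hole_9 below 0.005 m and z of bit_9 in the frame of hole_9 below -0.031 m and angle between bit_9's own z axis and vertical below 0.1 rad) or (horizontal distance between stand_12 and red_mat below 0.03 m and horizontal distance between bit_12 and hole_12 below 0.005 m and z of bit_12 in the frame of hole_12 below -0.031 m and angle between bit_12's own z axis and vertical below 0.1 rad) or (horizontal distance between stand_15 and red_mat below 0.03 m and horizontal distance between bit_15 and hole_15 below 0.005 m and z of bit_15 in the frame of hole_15 below -0.031 m and angle between bit_15's own z axis and vertical below 0.1 rad))), for 0.2 s.
At the end, for the whole second after the job is handed in: Collar within 0.1 rad of the red mark (1.00); the bit from the red mat stands in the hole of its own size: tip 31 mm or more below the mouth, within 5 mm of its axis, within 0.1 rad of upright, at rest; the other bits stand in their stands (tip within 8 mm of its middle, tilt under 0.2 rad) (all of step 1 and ((horizontal distance between stand_9 and red_mat below 0.03 m and horizontal distance between bit_9 and hole_9 below 0.005 m and z of bit_9 in the frame of hole_9 below -0.031 m and angle between bit_9's own z axis and vertical below 0.1 rad and linear speed of bit_9 below 0.02 m/s and horizontal distance between bit_12 and stand_12 below 0.008 m and height (world z) of each of bit_12, bit_15 below 0.04 m and angle between each of bit_12, bit_15's own z axis and vertical below 0.2 rad and horizontal distance between bit_15 and stand_15 below 0.008 m) or (horizontal distance between stand_12 and red_mat below 0.03 m and horizontal distance between bit_12 and hole_12 below 0.005 m and z of bit_12 in the frame of hole_12 below -0.031 m and angle between bit_12's own z axis and vertical below 0.1 rad and linear speed of bit_12 below 0.02 m/s and horizontal distance between bit_9 and stand_9 below 0.008 m and height (world z) of each of bit_9, bit_15 below 0.04 m and angle between each of bit_9, bit_15's own z axis and vertical below 0.2 rad and horizontal distance between bit_15 and stand_15 below 0.008 m) or (horizontal distance between stand_15 and red_mat below 0.03 m and horizontal distance between bit_15 and hole_15 below 0.005 m and z of bit_15 in the frame of hole_15 below -0.031 m and angle between bit_15's own z axis and vertical below 0.1 rad and linear speed of bit_15 below 0.02 m/s and horizontal distance between bit_9 and stand_9 below 0.008 m and height (world z) of each of bit_9, bit_12 below 0.04 m and angle between each of bit_9, bit_12's own z axis and vertical below 0.2 rad and horizontal distance between bit_12 and stand_12 below 0.008 m))); the robot touches nothing.
It fails at once if a bystander on the bench is knocked out of its place (moved more than 30 mm) (distance of any of tape_roll, screw_jar, offcut, screwdriver, hammer from where it was at the start of the episode above 0.03 m).
It fails at once if a bit whose stand is not on the red mat is taken out or knocked about (moved more than 30 mm) ((horizontal distance between stand_9 and red_mat above 0.06 m and distance of bit_9 from where it was at the start of the episode above 0.03 m) or (horizontal distance between stand_12 and red_mat above 0.06 m and distance of bit_12 from where it was at the start of the episode above 0.03 m) or (horizontal distance between stand_15 and red_mat above 0.06 m and distance of bit_15 from where it was at the start of the episode above 0.03 m)).
It also fails if it takes over 48 s, if anything falls off the work surface, if the arm or the gripper's body presses on something with over 40 N, if the wrist force passes 120 N, or if a joint passes its speed limit or range.

ROBOT

A 7-joint arm with a two-finger parallel gripper is mounted at the origin on the work surface. World frame = base frame: x ahead of the robot, y to its left, z up, the work surface at z = 0. Lengths are in m, angles in rad, forces in N, time in s.
With the tool pointing down it reaches from about 0.4 to 0.85 m from the base axis. Payload 10.4 kg.
Tool frame: the origin (TCP) lies at the very end of the fingers, on their centre line; the grasp point (between the pads) lies manip.hold_point_z behind it (manip.hold_point_z is the distance from the TCP to the grasp point, in m); z points along the fingers, y is the direction in which the jaws open and shut (so a half turn about z gives the same grasp; the last joint's range is limited). The gripper opens to 85 mm and grips with 20 to 120 N. Pads are 22 mm wide; open, the fingers measure 114 mm over their backs; the gripper's body (76 mm by 85 mm) begins 54 mm behind the grasp point. The pads swing forward as they close: fully open they stand 13 mm farther back than shut.
Start: joints at [1.323, 0.332, -0.065, 1.46, 0.022, 1.35, -0.088], TCP at [0.139, -0.609, 0.231] pointing down, gripper open.
Joint ranges: [-2.6, 2.6], [-0.5, 2.12], [-1.47, 1.34], [0.16, 2.42], [-1.27, 4.41], [0.06, 2.06], [-2.6, 2.6]. Speed limits (rad/s): [2.22, 2.22, 2.79, 2.79, 3.14, 3.14, 3.14].

INTERFACE

Orientations are given as a unit quaternion [x, y, z, w].
In Python, from workcell import manip gives the robot as it stands.
- The arm moves only by the tool jog_arm, never from a script. Its arguments are lists of equal length, an entry for each row: "translation": the shift along the world's x, y, z in mm, a list of three; "turn": the turn about the world's z in degrees. In form: {"translation": [[x, y, z], ...], "turn": [turn, ...]}. A call has 1 to 12 rows; each row is the pose to reach, as a shift and turn from the pose measured when the call began; what a row does not reach only later rows make up. A row lasts 1/12 s, in which the tool goes at most 41.7 mm and 7.16 degrees, less where a joint would pass 70% of its speed; a pose out of reach is approached as far as the arm can. A call with a gripper value outside its range is refused whole. "grip" is the finger opening in mm, from 0 to 85.4, set as the call begins (left out, the last holds). The fingers move at their own pace and stop on an object; "grip_force" is the grip in N (left out, the last holds). Time passes only in rows, so rows that repeat a pose let the fingers close. It gives the time, the measured TCP pose, the force and the opening at its end, in the units of the state.
- manip.get_obs(): the state, without advancing time (a new reading comes with each control period).
- manip.camera(name): name is "scene" or "top" or "wrist"; returns a dict with "frame" (384x512x3 uint8, red, green, blue), "mtx" (3x3 intrinsics, pixels), "pose" (4x4, takes a point from camera to world coordinates). Camera axes: x right, y down, z forward; pixel columns grow to the right and rows downward; lengths in m; the calibration is good to about 2 mm. The wrist camera is an equidistant fisheye: a pixel r from the principal point sees the ray r / f radians off the axis. A picture is of the moment at which its call begins. There is no depth.
- manip.hand_in(): hands the job in, once; it reports no verdict.
Trained networks look in a picture, given as the dict that the camera call returned (one of the last four; its "shot" number tells which), for a name from the list of things; names that differ only in an ending like _2 or _b are one class to them, and where a whole thing is asked for, a point or a joint stands for the part that bears it (a point fixed in the world has none). Each returns a list of dicts, best first, with "confidence" (0 to 1); they miss things now and then, are a little off and sometimes report something else, mostly with a low value. They report only what shows in the picture. A call takes as long as a camera call. They do not tell look-alikes from the thing itself.
- manip.outline_of(picture, label): "mask" (384x512 bool, what is visible of it) and "extent" ([left, top, right, bottom] in pixels, round what is visible of it).
- manip.pinpoint(picture, label): "at" ([column, row] in pixels: a listed point, or the origin of a listed thing).
The state is a dict: "clock": time; "joint_pos": joint angles; "joint_velocities": joint speeds; "tau": joint torques, N m; "position": TCP position; "ee_rot": TCP orientation; "ft_force": force on the tool from outside, world axes, zero at the start; "torque": the same for the moment, N m; "grip_width": opening from 0.0 (shut) to 1.0 (fully open).
Only numpy, scipy, OpenCV 4.12 (cv2) and the standard library are available. Lean on these libraries where they do the work, as an engineer would, in place of code of your own. Each camera call takes 0.05 s, during which the arm holds its last target. There are 200 camera calls.

## Working session

There is one attempt and no reset: what is moved stays moved. The work goes in short steps, Python scripts to look and compute and a tool call to move; the robot and the scene stay as the last step left them, time stands still between calls to the robot, and variables do not carry over. Pictures are saved under pics/ and viewed, about 8 in all and at most 12, crops included, and the job is handed in when it is done.

Besides the shell and the picture viewer there is one more tool, called after "Request:" in YAML: its name, and indented under it one key for each argument. jog_arm: Moves the arm, as the interface text tells. Its arguments: {"type":"object","properties":{"translation":{"type":"array"},"turn":{"type":"array"},"grip":{"type":"number"},"grip_force":{"type":"number"}},"required":["translation","turn"]}

```bash
mkdir -p pics; cat > h.py <<'E'
import numpy as np, cv2
from workcell import manip
def ray(p,uv):
    K=p["mtx"];x=(uv[0]-K[0,2])/K[0,0];y=(uv[1]-K[1,2])/K[1,1]
    if p.get("name")=="wrist":
        r=np.hypot(x,y);d=np.array([x/r*np.sin(r),y/r*np.sin(r),np.cos(r)]) if r>1e-9 else np.array([0,0,1.])
    else: d=np.array([x,y,1.])
    P=np.array(p["pose"]);return P[:3,3],P[:3,:3]@d
def at(p,uv,z):
    o,d=ray(p,uv);return o+d*(z-o[2])/d[2]
def proj(p,X):
    P=np.array(p["pose"]);c=P[:3,:3].T@(np.array(X)-P[:3,3]);K=p["mtx"]
    if p.get("name")=="wrist":
        t=np.arctan2(np.hypot(c[0],c[1]),c[2]);n=np.hypot(c[0],c[1])+1e-12;x,y=c[0]/n*t,c[1]/n*t
    else: x,y=c[:2]/c[2]
    return np.array([K[0,0]*x+K[0,2],K[1,1]*y+K[1,2]])
def cam(n):
    p=manip.camera(n);p["name"]=n;return p
def save(p,f,box=None,s=1):
    im=p["frame"][:,:,::-1]
    if box: im=im[box[1]:box[3],box[0]:box[2]]
    cv2.imwrite("pics/"+f,cv2.resize(im,None,fx=s,fy=s,interpolation=cv2.INTER_CUBIC))
H=dict(hole_9=.09,hole_12=.09,hole_15=.09,collar_grip=.118,pointer=.097,red_mat=0,stand_9=.003,stand_12=.003,stand_15=.003,bit_9=.017,bit_12=.017,bit_15=.017,sharpener=0,tape_roll=0,screw_jar=0,offcut=0,screwdriver=0,hammer=0)
def find(p,names=H):
    for n in names:
        for r in manip.pinpoint(p,n)[:3]:
            print(n,round(r["confidence"],2),np.round(r["at"]),np.round(at(p,r["at"],H[n]),4))
E
python3 - <<'E'
from h import *
print(manip.hold_point_z)
o=manip.get_obs();print(o["clock"],o["position"],o["ee_rot"])
t=cam("top");s=cam("scene")
im=np.vstack([np.hstack([t["frame"],s["frame"]])])
cv2.imwrite("pics/a.png",cv2.resize(t["frame"][:,:,::-1],(800,600),interpolation=cv2.INTER_CUBIC));cv2.imwrite("pics/b.png",cv2.resize(s["frame"][:,:,::-1],(800,600),interpolation=cv2.INTER_CUBIC))
print(t["pose"],t["mtx"]);find(t);print("--");find(s)
print(manip.get_obs()["clock"])
E
```

```text
0.0187
0.0 [ 0.13923083 -0.60890547  0.23051993] [ 9.93691211e-01  1.12148403e-01 -8.21269179e-05 -7.11967802e-04]
[[ 0.00913073 -0.99747222  0.07046848  0.47701261]
 [-0.99995068 -0.00938336 -0.00325481 -0.03176088]
 [ 0.00390781 -0.07043528 -0.9975087   1.44409218]
 [ 0.          0.          0.          1.        ]] [[379.02040627   0.         254.518384  ]
 [  0.         379.02040627 196.09316927]
 [  0.           0.           1.        ]]
hole_9 0.79 [239. 183.] [0.6196 0.021  0.09  ]
hole_9 0.69 [204. 192.] [0.586  0.1442 0.09  ]
hole_9 0.67 [318. 234.] [ 0.4414 -0.2647  0.09  ]
hole_12 0.79 [239. 183.] [0.6196 0.021  0.09  ]
hole_12 0.69 [204. 192.] [0.586  0.1442 0.09  ]
hole_12 0.67 [318. 234.] [ 0.4414 -0.2647  0.09  ]
hole_15 0.79 [239. 183.] [0.6196 0.021  0.09  ]
hole_15 0.69 [204. 192.] [0.586  0.1442 0.09  ]
hole_15 0.67 [318. 234.] [ 0.4414 -0.2647  0.09  ]
collar_grip 0.55 [204. 191.] [0.5873 0.1417 0.118 ]
pointer 0.8 [190. 191.] [0.5889 0.1929 0.097 ]
red_mat 0.96 [319. 234.] [ 0.4364 -0.284   0.    ]
stand_9 0.75 [356. 216.] [ 0.5047 -0.4244  0.003 ]
stand_9 0.6 [3
[... 2677 characters left out ...]
0.67 [130. 235.] [ 0.4318 -0.3773  0.017 ]
bit_9 0.51 [173. 281.] [ 0.6495 -0.3534  0.017 ]
bit_12 0.68 [162. 224.] [ 0.4538 -0.283   0.017 ]
bit_12 0.67 [130. 235.] [ 0.4318 -0.3773  0.017 ]
bit_12 0.51 [173. 281.] [ 0.6495 -0.3534  0.017 ]
bit_15 0.68 [162. 224.] [ 0.4538 -0.283   0.017 ]
bit_15 0.67 [130. 235.] [ 0.4318 -0.3773  0.017 ]
bit_15 0.51 [173. 281.] [ 0.6495 -0.3534  0.017 ]
sharpener 0.96 [284. 204.] [0.6004 0.0742 0.    ]
tape_roll 0.67 [227. 183.] [ 0.4104 -0.0181  0.    ]
screw_jar 0.69 [294. 250.] [ 0.7582 -0.021  -0.    ]
offcut 0.75 [285. 150.] [0.3973 0.2461 0.    ]
screwdriver 0.75 [ 97. 274.] [ 0.4922 -0.506   0.    ]
hammer 0.88 [356. 149.] [0.5472 0.459  0.    ]
1.9
```

View pics/a.png

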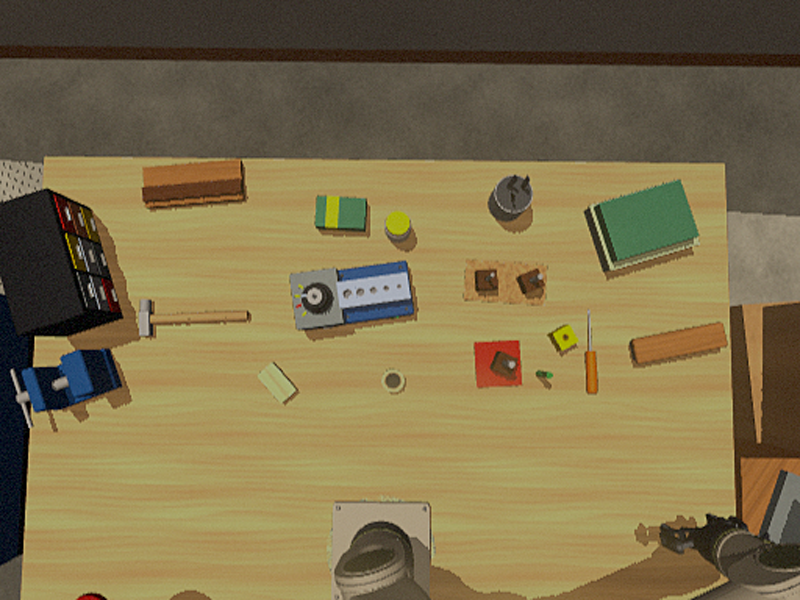

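View pics/b.png

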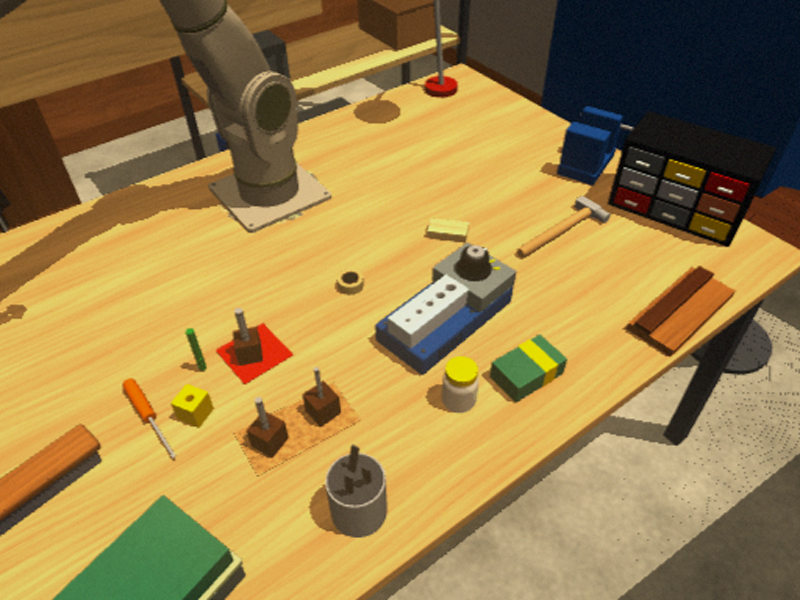

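Top view: sharpener around (350,292), with its collar at (317,296) at the left end. The red mat with its bit is at (500,365), and the cork mat at (505,282) holds the other two bits. The green look-alike at (543,375) stands close to the red mat. I'm heading for the collar now.

Request:
jog_arm:
  translation:
    - [450,755,90]
    - [450,755,90]
    - [450,755,90]
    - [450,755,90]
    - [450,755,90]
    - [450,755,90]
    - [450,755,90]
    - [450,755,90]
    - [450,755,90]
    - [450,755,90]
    - [450,755,90]
    - [450,755,90]
  turn: [83,83,83,83,83,83,83,83,83,83,83,83]

```text
clock: 2.9
position: [0.3946, -0.1801, 0.2828]
ee_rot: [0.667, 0.745, -0.0, 0.001]
ft_force: [1.3, -1.0, 0.0]
grip_width: 0.999
```

```bash
python3 - <<'E'
from h import *
w=cam("wrist");np.save("w0.npy",w,allow_pickle=True);save(w,"w0.png",None,1.5);o=manip.get_obs();print(o["clock"],o["position"],o["ee_rot"],o["joint_pos"])
E
```

```text
2.95 [ 0.39890739 -0.17251393  0.28400488] [0.66268979 0.74889202 0.0012263  0.00121984] [ 0.91617874 -0.10299372 -0.56035323  1.81943532 -0.05685191  1.40658696
  0.48932746]
```

Request:
jog_arm:
  translation:
    - [240,403,0]
    - [240,403,0]
    - [240,403,0]
    - [240,403,0]
    - [240,403,0]
    - [240,403,0]
    - [240,403,0]
    - [240,403,0]
    - [240,403,0]
    - [240,403,0]
    - [240,403,0]
    - [240,403,0]
  turn: [0,0,0,0,0,0,0,0,0,0,0,0]

```text
clock: 3.95
position: [0.6393, 0.2349, 0.2825]
ee_rot: [0.662, 0.75, 0.001, 0.0]
ft_force: [0.6, -0.0, 0.6]
grip_width: 1.005
```

```bash
python3 - <<'E'
from h import *
w=cam("wrist");np.save("w1.npy",w,allow_pickle=True);save(w,"w1.png",None,1.5);o=manip.get_obs();print(o["clock"],o["position"],o["ee_rot"],o["joint_pos"])
find(w,["collar_grip","pointer","hole_9","red_mat"])
for n in ["collar_grip"]:
  for r in manip.outline_of(w,n): print(n,r["confidence"],r["extent"])
E
```

```text
4.0 [0.63919915 0.23729869 0.28199602] [ 0.66064484  0.75069681  0.0014604  -0.0007514 ] [ 0.10086892  0.56767304 -0.84196518  1.17342135  0.41066527  1.56432897
 -0.53018214]
collar_grip 0.94 [211. 243.] [0.5933 0.15   0.118 ]
pointer 0.95 [222. 208.] [0.6009 0.1869 0.097 ]
hole_9 0.8 [226. 332.] [ 0.6191 -0.012   0.09  ]
hole_9 0.77 [224. 313.] [0.6139 0.025  0.09  ]
hole_9 0.62 [222. 298.] [0.6094 0.0526 0.09  ]
red_mat 0.48 [221. 211.] [0.5902 0.1473 0.    ]
collar_grip 0.63 [184.3, 208.9, 243.3, 268.6]
```

View pics/w1.png

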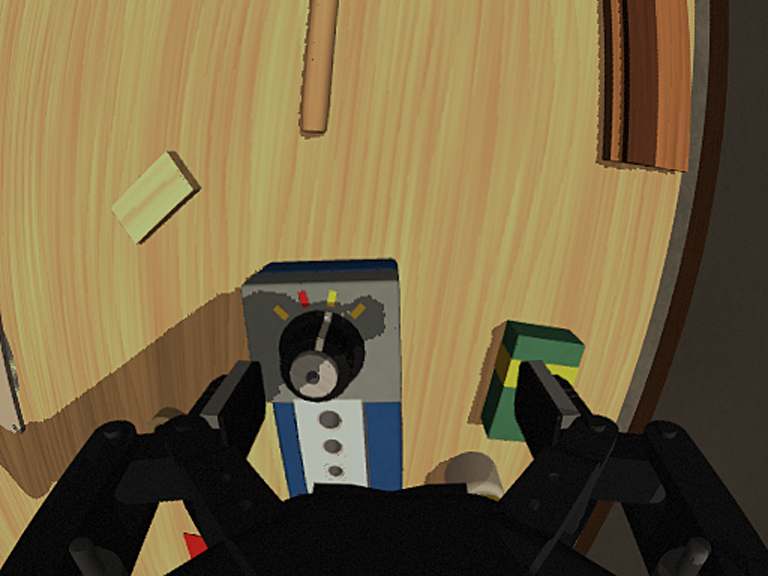

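Wrist view: the collar axis is near (312,376) in the picture. Its white pointer is at (328,318), on the second mark from the right, the yellow one for 0.50. Red (304,297) is the next mark counter-clockwise, so the collar needs about +28.6°. Next: move above the collar.

Request:
jog_arm:
  translation:
    - [-47,-89,-52]
    - [-47,-89,-72]
    - [-47,-89,-92]
    - [-47,-89,-92]
    - [-47,-89,-92]
  turn: [0,-5,-10,-14,-14]

```text
clock: 4.67
position: [0.5903, 0.1344, 0.1894]
ee_rot: [0.753, 0.658, -0.002, 0.002]
ft_force: [0.4, 0.4, -0.1]
grip_width: 1.0
```

```bash
python3 - <<'E'
from h import *
w=cam("wrist");np.save("w2.npy",w,allow_pickle=True);save(w,"w2.png",None,1.5);o=manip.get_obs();print(o["clock"],o["position"],o["ee_rot"],o["joint_pos"])
find(w,["collar_grip","pointer"])
for X in [(.592,.148,.141),(.592,.148,.118)]: print(proj(w,X)*1.5)
w0=np.load("w0.npy",allow_pickle=True).item()
save(w0,"w0.png",None,1.5)
E
```

```text
4.7167 [0.59154919 0.13698011 0.19184189] [ 7.50628526e-01  6.60720354e-01 -2.14202447e-04  2.32027367e-03] [ 0.32311752  0.43226387 -0.81630817  1.53238707  0.32567661  1.31573603
 -0.65692595]
collar_grip 0.23 [259. 130.] [0.5968 0.1886 0.118 ]
pointer 0.58 [260. 130.] [0.5976 0.1868 0.097 ]
[389.66248707 291.72223554]
[389.65434218 278.2163778 ]
```

View pics/w2.png

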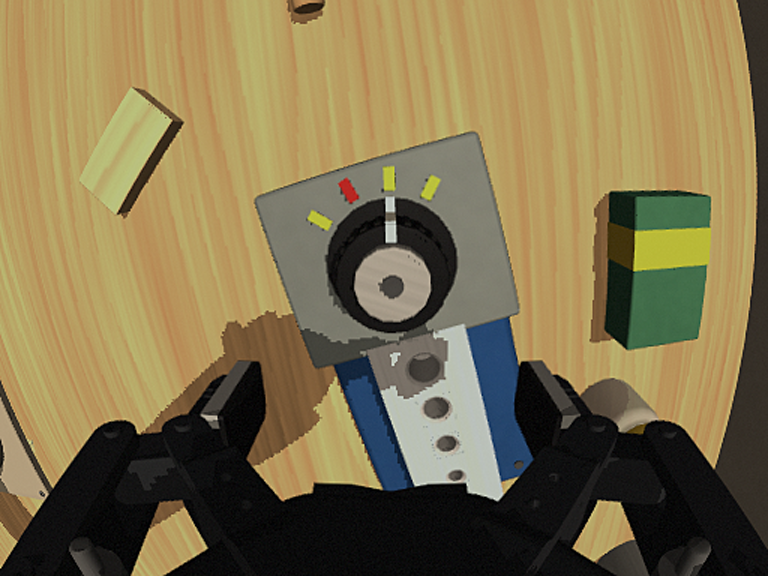

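View pics/w0.png

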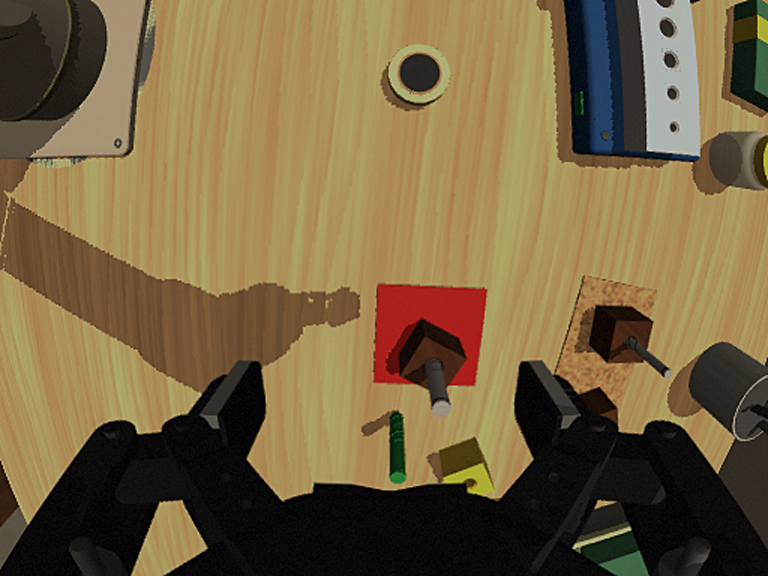

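```bash
python3 - <<'E'
from h import *
L=lambda f:np.load(f,allow_pickle=True).item()
w0,w1,w2=L("w0.npy"),L("w1.npy"),L("w2.npy")
f=lambda w,u,z:np.round(at(w,np.array(u)/1.5,z),4)[:2]
print("barrel",f(w2,(392,286),.141),f(w1,(312,376),.141))
for u in [(425,368),(436,407),(447,443),(456,475)]:print("h2",f(w2,u,.09))
for u in [(330,419),(332,446),(335,470)]:print("h1",f(w1,u,.09))
for u in [(668,27),(671,60),(673,93),(674,127)]:print("h0",f(w0,u,.09))
print("pointer",f(w2,(390,198),.097),"red",f(w2,(349,190),.09),f(w2,(389,179),.09))
print("bit top",f(w0,(441,408),.127),"base",f(w0,(434,362),.053),"green",f(w0,(398,478),.11),f(w0,(397,412),0))
# bit width near top, in w0: perpendicular sizes
o,d=ray(w0,np.array((441,408))/1.5); print("depth px/mm",np.linalg.norm(o-at(w0,np.array((441,408))/1.5,.127)),w0["mtx"][0,0])
cv2.imwrite("pics/c.png",cv2.resize(w0["frame"][205:285,230:460,::-1],None,fx=3.4,fy=3.4,interpolation=cv2.INTER_CUBIC))
E
```

```text
barrel [0.5934 0.1505] [0.5932 0.1518]
h2 [0.6046 0.082 ]
h2 [0.6087 0.0532]
h2 [0.6135 0.0235]
h2 [ 0.6179 -0.0062]
h1 [0.6049 0.083 ]
h1 [0.6085 0.0531]
h1 [0.6131 0.0244]
h0 [0.6092 0.0515]
h0 [0.6137 0.0212]
h0 [ 0.6181 -0.0082]
h0 [ 0.6225 -0.0378]
pointer [0.5973 0.1856] red [0.5759 0.1924] [0.5981 0.1953]
bit top [ 0.4464 -0.2879] base [ 0.4469 -0.2832] green [ 0.4234 -0.3771] [ 0.4237 -0.3738]
depth px/mm 0.35267756843793135 297.3186396354542
```

View pics/c.png

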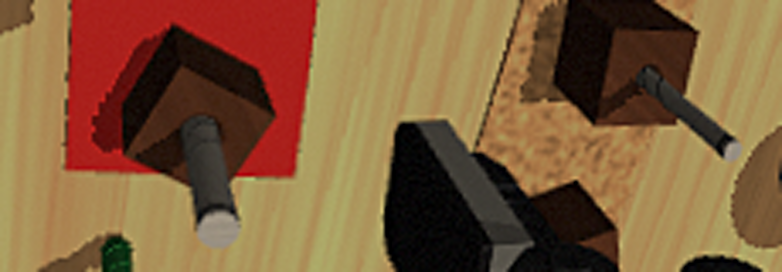

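Both views agree on the barrel axis at (0.593, 0.151). The bit on the red mat has a top disc about 15 mm wide, so its hole is hole_15, near (0.609, 0.053). Descending on the collar.

Request:
jog_arm:
  translation:
    - [2,14,0]
    - [2,14,-20]
    - [2,14,-45]
    - [2,14,-70]
    - [2,14,-92]
    - [2,14,-92]
    - [2,14,-92]
  turn: [0,0,0,0,0,0,0]

```text
clock: 5.4
position: [0.5951, 0.1556, 0.1029]
ee_rot: [0.748, 0.663, 0.002, 0.002]
ft_force: [0.1, 0.3, 1.2]
grip_width: 1.004
```

Request:
jog_arm:
  translation:
    - [-2,-4,-2]
    - [-2,-4,-2]
    - [-2,-4,-2]
  turn: [0,0,0]

```text
clock: 5.65
position: [0.5939, 0.1517, 0.1026]
ee_rot: [0.748, 0.663, 0.003, 0.003]
ft_force: [0.1, 1.1, -0.5]
grip_width: 1.006
```

Request:
jog_arm:
  translation:
    - [0,0,0]
    - [0,0,0]
    - [0,0,0]
    - [0,0,0]
    - [0,0,0]
    - [0,0,0]
  turn: [0,0,0,0,0,0]
  grip: 45
  grip_force: 50

```text
clock: 6.15
position: [0.5941, 0.1518, 0.1036]
ee_rot: [0.748, 0.663, 0.003, 0.003]
ft_force: [-2.9, -2.1, 7.5]
grip_width: 0.616
```

Request:
jog_arm:
  translation:
    - [0,0,0]
    - [0,0,0]
    - [0,0,0]
    - [0,0,0]
    - [0,0,0]
    - [0,0,0]
    - [0,0,0]
    - [0,0,0]
    - [0,0,0]
  turn: [5,10,15,20,25,29,29,29,29]

```text
clock: 6.9
position: [0.5936, 0.1518, 0.1036]
ee_rot: [0.559, 0.829, 0.004, 0.002]
ft_force: [-5.1, -1.5, 3.5]
grip_width: 0.615
```

```bash
python3 - <<'E'
from h import *
w=cam("wrist");np.save("w3.npy",w,allow_pickle=True)
find(w,["pointer"]);o=manip.get_obs();print(o["clock"],o["ft_force"],o["torque"],2*np.degrees(np.arctan2(o["ee_rot"][1],o["ee_rot"][0])))
save(w,"w3.png",[100,40,420,280],2.4)
E
```

```text
pointer 0.94 [257. 179.] [0.579  0.1834 0.097 ]
7.0 [-5.26981993 -0.67242447  4.21474753] [-0.27119062  1.21699406 -0.01718019] 111.97587500287479
```

View pics/w3.png

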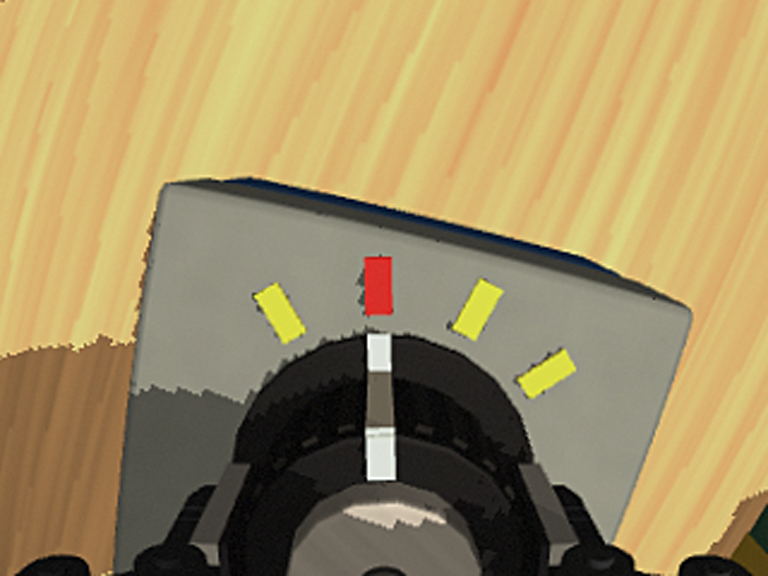

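The white pointer (378,350) lines up with the red mark (378,285) in the crop. Now I'll release, lift and go to the bit.

Request:
jog_arm:
  translation:
    - [0,0,0]
    - [0,0,0]
    - [0,0,0]
    - [0,0,0]
    - [0,0,40]
    - [0,0,80]
    - [0,0,120]
    - [0,-10,140]
    - [-10,-40,140]
    - [-20,-80,140]
  turn: [0,0,0,0,0,0,0,0,0,-6]
  grip: 85

```text
clock: 7.83
position: [0.5737, 0.0748, 0.2453]
ee_rot: [0.599, 0.801, 0.005, 0.002]
ft_force: [0.7, 0.4, -0.8]
grip_width: 0.995
```

Request:
jog_arm:
  translation:
    - [-120,-350,-20]
    - [-120,-350,-20]
    - [-120,-350,-20]
    - [-120,-350,-20]
    - [-120,-350,-20]
    - [-120,-350,-20]
    - [-120,-350,-20]
    - [-120,-350,-20]
    - [-120,-350,-20]
    - [-120,-350,-20]
    - [-120,-350,-20]
  turn: [-6,-12,-16,-16,-16,-16,-16,-16,-16,-16,-16]

```text
clock: 8.75
position: [0.4528, -0.2772, 0.2251]
ee_rot: [0.706, 0.708, 0.005, 0.003]
ft_force: [0.8, 1.2, 0.2]
grip_width: 0.998
```

```bash
python3 - <<'E'
from h import *
w=cam("wrist");np.save("w4.npy",w,allow_pickle=True);save(w,"w4.png",None,1.5);o=manip.get_obs();print(o["clock"],o["position"],2*np.degrees(np.arctan2(o["ee_rot"][1],o["ee_rot"][0])),o["joint_pos"])
for r in manip.outline_of(w,"bit_15"): print(r["confidence"],r["extent"],r["mask"].sum())
E
```

```text
8.8 [ 0.45375519 -0.27523541  0.22531129] 90.28457833130113 [ 1.10313496  0.18536897 -0.70949512  1.6954848   0.11739038  1.29671261
  0.37637626]
0.9 [414.6, 144.4, 460.6, 167.0] 334
0.89 [241.0, 179.0, 263.5, 214.8] 547
0.82 [224.2, 235.6, 241.6, 288.3] 669
```

View pics/w4.png

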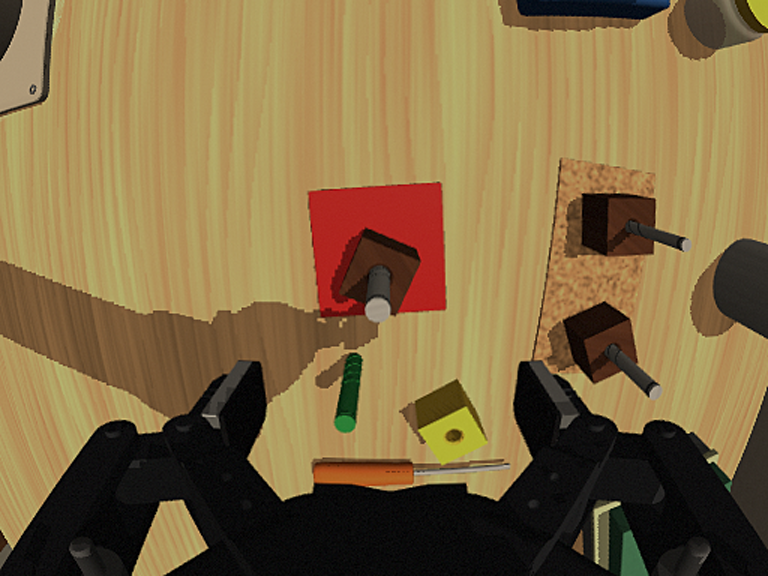

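```bash
python3 - <<'E'
from h import *
w=np.load("w4.npy",allow_pickle=True).item()
print(at(w,np.array((377.5,310))/1.5,.127),at(w,np.array((379,268))/1.5,.053),at(w,np.array((684,244))/1.5,.127),at(w,np.array((655,392))/1.5,.127))
for a,b in [((363.5,310),(391.5,310))]: print(np.linalg.norm(at(w,np.array(a)/1.5,.127)-at(w,np.array(b)/1.5,.127)))
print(manip.get_obs()["position"])
E
```

```text
[ 0.44672417 -0.2885514   0.127     ] [ 0.44674928 -0.28159108  0.053     ] [ 0.64411049 -0.24624874  0.127     ] [ 0.64320166 -0.35309268  0.127     ]
0.015969477509339216
[ 0.4543015  -0.27418851  0.22548498]
```

Request:
jog_arm:
  translation:
    - [-8,-13,0]
    - [-8,-13,-25]
    - [-8,-13,-55]
    - [-8,-13,-85]
    - [-8,-13,-115]
    - [-8,-13,-134]
    - [-8,-13,-134]
    - [-8,-13,-134]
  turn: [0,0,0,0,0,0,0,0]
  grip: 60

```text
clock: 9.52
position: [0.4469, -0.2856, 0.0916]
ee_rot: [0.704, 0.71, 0.006, 0.003]
ft_force: [0.5, -0.1, 1.2]
grip_width: 0.705
```

Request:
jog_arm:
  translation:
    - [0,0,0]
    - [0,0,0]
    - [0,0,0]
    - [0,0,0]
    - [0,0,0]
    - [0,0,0]
    - [0,0,0]
  turn: [0,0,0,0,0,0,0]
  grip: 5
  grip_force: 50

```text
clock: 10.1
position: [0.4472, -0.2861, 0.0928]
ee_rot: [0.704, 0.71, 0.005, 0.003]
ft_force: [-2.2, 0.5, 7.3]
grip_width: 0.157
```

Request:
jog_arm:
  translation:
    - [0,0,30]
    - [0,0,65]
    - [0,0,100]
    - [0,0,135]
    - [10,21,160]
    - [23,48,160]
    - [38,80,160]
    - [53,112,160]
    - [68,144,160]
    - [83,176,160]
    - [98,208,160]
    - [113,240,160]
  turn: [0,0,0,0,0,0,0,0,0,0,0,0]

```text
clock: 11.1
position: [0.5606, -0.0447, 0.2533]
ee_rot: [0.704, 0.71, 0.005, 0.004]
ft_force: [0.7, -1.1, -0.7]
grip_width: 0.16
```

Request:
jog_arm:
  translation:
    - [15,32,0]
    - [30,64,0]
    - [42,88,0]
    - [47,97,0]
    - [49,99,-25]
    - [49,99,-50]
    - [49,99,-64]
    - [49,99,-64]
    - [49,99,-64]
  turn: [0,4,7,7,7,7,7,7,7]

```text
clock: 11.85
position: [0.6094, 0.0534, 0.1894]
ee_rot: [0.66, 0.751, 0.005, 0.003]
ft_force: [0.0, -0.4, -0.5]
grip_width: 0.161
```

```bash
python3 - <<'E'
from h import *
w=cam("wrist");s=cam("scene");np.save("w5.npy",w,allow_pickle=True);np.save("s5.npy",s,allow_pickle=True)
o=manip.get_obs();print(o["clock"],o["position"],o["ee_rot"],o["grip_width"],o["ft_force"])
u=proj(s,(.6087,.0525,.1)).astype(int);x,y=max(u[0]-60,0),max(u[1]-70,0)
a=cv2.resize(w["frame"][140:380,130:380,::-1],(600,576),interpolation=cv2.INTER_CUBIC)
cv2.imwrite("pics/w5.png",a)
print(u,x,y);save(s,"s5.png",[x,y,x+120,y+110],5)
find(w,["bit_15","hole_15"])
E
```

```text
11.95 [0.61022694 0.05398604 0.19089903] [0.65975244 0.75144547 0.00621069 0.00422478] 0.1613042290971691 [ 0.01745474 -0.33909162 -1.61212299]
[281 186] 221 116
bit_15 0.71 [258. 207.] [0.6137 0.0165 0.017 ]
hole_15 0.93 [258. 197.] [0.6089 0.0505 0.09  ]
hole_15 0.68 [258. 227.] [0.6129 0.0231 0.09  ]
```

View pics/w5.png

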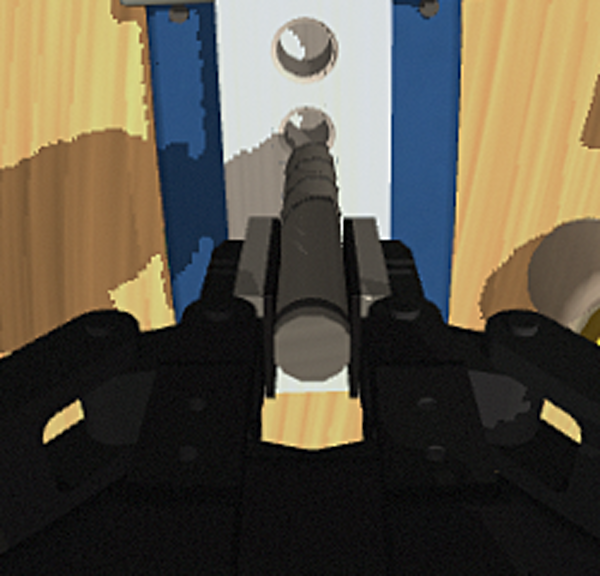

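View pics/s5.png

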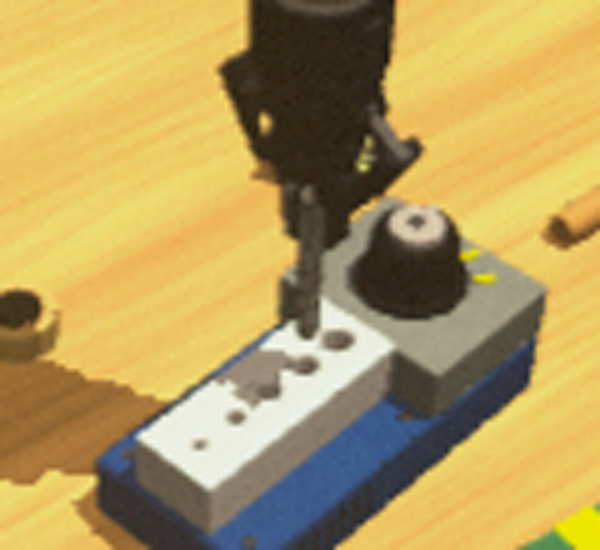

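```bash
python3 - <<'E'
from h import *
L=lambda f:np.load(f,allow_pickle=True).item()
w,s=L("w5.npy"),L("s5.npy")
W=lambda u:np.array(u)/2.4+[130,140]
for n,u,z in [("top",(313,348),.225),("hole18",(305,50),.09),("hole15",(307,130),.09)]: print(n,at(w,W(u),z))
from scipy.spatial.transform import Rotation as R
o=manip.get_obs();A=R.from_quat(o["ee_rot"]).as_matrix();print("tool z",A[:,2],o["position"])
inv=lambda p,X:(proj(p,X)-[130,140])*2.4
# silhouettes: predicted rows of the tip circle (r 7.5 at 7mm up; r 3 at tip) for candidates
for dy in (-.006,-.003,0,.003):
  for z,r in ((.115,.003),(.12,.0075)):
    c=np.array([[.6102+r*np.cos(t),.054+dy+r*np.sin(t),z] for t in np.linspace(0,6.28,40)])
    q=np.array([inv(w,X) for X in c]);qs=np.array([(proj(s,X)-[221,116])*5 for X in c])
    print(dy,z,"wrist x",q[:,0].min().round(),q[:,0].max().round(),"y",q[:,1].min().round(),q[:,1].max().round()," scene x",qs[:,0].min().round(),qs[:,0].max().round(),"y",qs[:,1].min().round(),qs[:,1].max().round())
for X in [(.6042,.0825,.09),(.6087,.0525,.09),(.6135,.0225,.09),(.618,-.007,.09)]: print("scene hole",((proj(s,X)-[221,116])*5).round(), "wrist",inv(w,X).round())
E
```

```text
top [0.60910652 0.05205492 0.225     ]
hole18 [0.60446943 0.08102908 0.09      ]
hole15 [0.60877493 0.05268386 0.09      ]
tool z [ 0.01471687  0.00373606 -0.99988472] [0.61020984 0.05420146 0.1908191 ]
-0.006 0.115 wrist x 301.0 319.0 y 158.0 175.0  scene x 295.0 305.0 y 333.0 340.0
-0.006 0.12 wrist x 286.0 334.0 y 149.0 194.0  scene x 287.0 313.0 y 322.0 340.0
-0.003 0.115 wrist x 302.0 321.0 y 149.0 166.0  scene x 299.0 309.0 y 331.0 338.0
-0.003 0.12 wrist x 288.0 335.0 y 140.0 185.0  scene x 291.0 317.0 y 320.0 337.0
0 0.115 wrist x 303.0 322.0 y 140.0 158.0  scene x 303.0 313.0 y 329.0 336.0
0 0.12 wrist x 289.0 337.0 y 131.0 176.0  scene x 295.0 321.0 y 318.0 335.0
0.003 0.115 wrist x 304.0 323.0 y 131.0 149.0  scene x 306.0 317.0 y 327.0 334.0
0.003 0.12 wrist x 290.0 338.0 y 121.0 167.0  scene x 299.0 324.0 y 316.0 333.0
scene hole [336. 337.] wrist [305.  46.]
scene hole [303. 362.] wrist [307. 130.]
scene hole [269. 388.] wrist [309. 210.]
scene hole [234. 414.] wrist [311. 281.]
```

Request:
jog_arm:
  translation:
    - [-1,-1,-8]
    - [-1,-1,-16]
    - [-1,-1,-21]
    - [-1,-1,-21]
  turn: [0,0,0,0]

```text
clock: 12.38
position: [0.6085, 0.0528, 0.1681]
ee_rot: [0.66, 0.752, 0.005, 0.004]
ft_force: [0.4, -0.1, -1.1]
grip_width: 0.158
```

```bash
python3 - <<'E'
from h import *
w=cam("wrist");s=cam("scene");np.save("w6.npy",w,allow_pickle=True);np.save("s6.npy",s,allow_pickle=True)
o=manip.get_obs();print(o["clock"],o["position"],o["ee_rot"],o["ft_force"])
a=cv2.resize(w["frame"][160:230,225:295,::-1],(399,399),interpolation=cv2.INTER_CUBIC)
b=cv2.resize(s["frame"][150:200,258:308,::-1],(399,399),interpolation=cv2.INTER_CUBIC)
cv2.imwrite("pics/p6.png",np.hstack([a,b]))
for X in [(.6042,.0825,.09),(.6087,.0525,.09),(.6135,.0225,.09)]: print((proj(w,X)-[225,160])*5.7,(proj(s,X)-[258,150])*7.98)
E
```

```text
12.4833 [0.60901679 0.05315652 0.16942931] [0.65960052 0.75158149 0.00603634 0.00399716] [-0.52736105 -0.55571306 -0.89083514]
[189.8664626   17.85714262] [240.99194921 265.9526257 ]
[194.56579725 236.41941045] [187.53803193 306.29894605]
[201.02382208 438.53782121] [133.29245958 348.08163678]
```

View pics/p6.png

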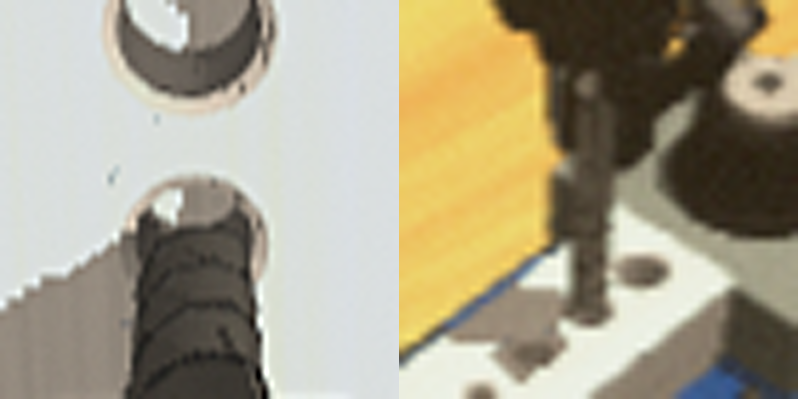

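The view shows the bit nose centred over the hole_15 mouth: wrist crop (198,238), scene crop (590,312). Inserting.

Request:
jog_arm:
  translation:
    - [0,0,-3]
    - [0,0,-6]
    - [0,0,-9]
    - [0,0,-12]
    - [0,0,-15]
    - [0,0,-15]
  turn: [0,0,0,0,0,0]

```text
clock: 12.98
position: [0.6086, 0.0532, 0.1536]
ee_rot: [0.66, 0.752, 0.006, 0.004]
ft_force: [-0.7, -0.4, -1.5]
grip_width: 0.163
```

Tip should now be about 12 mm in with no resistance. Continuing down.

Request:
jog_arm:
  translation:
    - [0,0,-4]
    - [0,0,-8]
    - [0,0,-12]
    - [0,0,-16]
    - [0,0,-19]
    - [0,0,-21]
    - [0,0,-22]
    - [0,0,-22]
  turn: [0,0,0,0,0,0,0,0]

```text
clock: 13.65
position: [0.6086, 0.0532, 0.1314]
ee_rot: [0.66, 0.752, 0.006, 0.004]
ft_force: [-1.0, -0.4, -2.5]
grip_width: 0.158
```

Request:
jog_arm:
  translation:
    - [0,0,-1]
    - [0,0,-1]
    - [0,0,-1]
  turn: [0,0,0]

```text
clock: 13.9
position: [0.6089, 0.0533, 0.1309]
ee_rot: [0.66, 0.752, 0.006, 0.004]
ft_force: [-2.2, 1.2, 3.0]
grip_width: 0.16
```

Request:
jog_arm:
  translation:
    - [0,0,0]
    - [0,0,0]
    - [0,0,0]
    - [0,0,0]
    - [0,0,0]
    - [0,0,0]
  turn: [0,0,0,0,0,0]
  grip: 50

```text
clock: 14.4
position: [0.6089, 0.0533, 0.1309]
ee_rot: [0.66, 0.752, 0.006, 0.004]
ft_force: [-0.3, -0.7, -0.2]
grip_width: 0.587
```

Request:
jog_arm:
  translation:
    - [0,0,30]
    - [0,0,65]
    - [0,0,100]
    - [0,-30,120]
    - [0,-60,120]
    - [0,-90,120]
    - [0,-90,120]
    - [0,-90,120]
  turn: [0,0,0,0,0,0,0,0]

```text
clock: 15.07
position: [0.6088, -0.0393, 0.2506]
ee_rot: [0.661, 0.75, 0.006, 0.004]
ft_force: [-0.2, 0.3, -1.1]
grip_width: 0.586
```

```bash
python3 - <<'E'
from h import *
w=cam("wrist");s=cam("scene")
o=manip.get_obs();print(o["clock"],o["position"],o["grip_width"],o["ft_force"])
a=cv2.resize(w["frame"][:,:,::-1],(480,360))
b=cv2.resize(s["frame"][130:230,230:330,::-1],(320,320),interpolation=cv2.INTER_CUBIC)
cv2.imwrite("pics/e.png",np.hstack([a,np.pad(b,((0,40),(0,0),(0,0)))]))
for z in (.09,.165): print(proj(w,(.6087,.0525,z))*480/512,(proj(s,(.6087,.0525,z))-[230,130])*3.2)
find(w,["pointer","collar_grip"])
E
```

```text
15.1667 [ 0.60872203 -0.03594112  0.25081625] 0.5845862190594068 [-0.80098871  0.74680579  1.38507799]
[252.40104698  83.40752472] [164.80322082 186.82664503]
[256.55771131  77.33704986] [167.7766834  127.95983757]
pointer 0.61 [269. 120.] [0.6121 0.0214 0.097 ]
```

View pics/e.png

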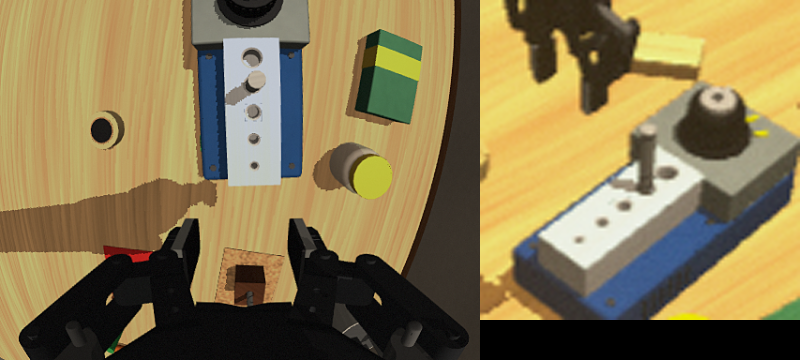

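```bash
python3 -c "
from workcell import manip
print(manip.hand_in())"
```

```text
the job is handed in; nothing more can be done
None
```

The sharpener is set up, and I handed the job in at about 15.2 s of the 48 s allowed; no verdict is reported.

- **Collar:** I turned it about +29°, from the yellow 0.50 mark to the red 1.00 mark. A close wrist picture showed the white pointer in line with the red mark while I still held it. After release I had no usable check: in the final look the network's "pointer" landed on a hole, and the pointer itself was out of view.
- **Bit:** The bit on the red mat measured about 15–16 mm in the pictures and about 14.8 mm in the grip, so I put it in the 15 mm hole. It met almost no resistance going in, then pushed back lightly at the computed full depth. I released it and backed off.
- **Last check:** In both the wrist and scene pictures the bit's top was within about a pixel of where a fully seated, upright bit should be. The gripper was clear of everything.
- **One disagreement:** Before insertion, the camera estimates of the bit tip differed by several millimetres along y. A close look just above the hole settled it.
- **Everything else:** I did not touch the other two bits or the loose items, but I did not check each of them again at the end.

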